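Lock the curd press with its spring clip

TASK

Swing the blue arm of the curd press all the way down over the mould, so that the drilled steel pin stands up through the arm's fork. Then take the red-gripped spring clip from the worktop and push its straight leg fully through the hole in the pin, from the free end of the press, until the sprung bow has snapped over the pin and closed behind it; leave it there, with the arm down, and leave the tin, the jars and the salt shaker where they stand.

Things in the scene. Friction and masses are not known exactly. Their poses are not given: they have to be found in the camera images.
- press: Curd press, fixed to the worktop: wooden base 22 mm high with a round steel mould, a hinged blue arm and an upright steel pin. Origin on the worktop under the base; x runs along it from the pin end (-x, free end) to the hinge end (+x), z up. Base: x = -120 to +130, y = +-60 mm. Pin at x = -85, y = 0. Hinge axis parallel to y, at x = +100, z = 78 mm.
- pin_hole (a point): Centre of the hole's mouth on the outer (-x) face of the pin's square head, 100 mm above the worktop; axes as press. Head: 24 (x) x 26 (y) x 34 mm, hole in its middle, low cap above to z = 123 mm. The hole runs through along x: round, 11 mm wide, 24 mm long, 2 mm bevel at this mouth. The clip's leg goes in here towards +x (towards the hinge).
- press_arm (a joint): Angle of the blue arm, rad: 0 = all the way down (level, end stop), growing as its free end rises. Starts at 0.3 to 0.65 and stays where left (stiff hinge; 2 to 6 N on the pad push it down). Arm 52 mm wide, 16 thick, reaching 203 mm from the hinge; its last 53 mm is a fork whose 34 mm slot passes round the pin head. Arm down, its top is at z = 86 mm.
- push_pad (a point): Middle of the top of the round black rubber pad (40 mm wide) on top of the arm, the place to push it down; 120 mm from the hinge axis along the arm and 16 mm above the arm's middle plane; its z axis is normal to the pad. With the arm down it lies 94 mm above the worktop, at press x = -20 mm.
- press_hinge (a point): Point on the arm's hinge axis, in the middle of the arm; its axes turn with the arm.
- clip: Loose spring clip (R-clip), 146 mm long, about 80 g, lying flat: red plastic grip 44 (x) x 20 (y) x 32 (z) mm, straight steel leg 8 mm thick along +x, sprung steel bow beside the leg on its +y side. Origin: middle of the grip's underside; the leg's axis is 4 mm above the underside. Take it by the grip's flat sides (pinched along y).
- clip_collar (a point): On the leg's axis, front face of the round red collar (16 mm in diameter), 36 mm ahead of the clip's origin. When the clip is fully home this face lies against the pin head's outer face, at point pin_hole, give or take 2 mm.
- clip_tip (a point): Pointed tip of the straight leg (3 mm wide at the end, full 8 mm from 14 mm back), 124 mm ahead of the clip's origin, on the leg's axis.
- clip_bow (a joint): Opening of the sprung bow, rad: 0 = closed, about 0.11 while its waist rides over the side of the pin head, back to 0 when it has sprung over. The bow reaches 22 to 109 mm ahead of the clip's origin, up to 28 mm beside the leg's axis; its waist, 75 mm ahead, is 7 mm from that axis. Pushing it over takes about 5 to 15 N along the leg.
- tin_a: Bystander: food tin, 76 mm wide, 110 mm tall. Origin under its centre.
- honey: Bystander: glass jar with a grey lid, 71 mm wide, 110 mm tall. Origin under its centre.
- spice_b: Bystander: spice jar with a black cap, 41 mm wide, 105 mm tall. Origin under its centre.
- salt_shaker: Bystander: glass salt shaker with a grey top, 44 mm wide, 90 mm tall. Origin under its centre.
Not all that is in view belongs to the job. There is more than one size of the clip; the one meant has the size given above.

How it is judged:
By the outcome, as a careful person would: the job done as asked, in the order asked, and still so for the second after the job is handed in, with the robot touching nothing.
It also fails if it takes over 54 s, if anything falls off the work surface, if the arm or the gripper's body presses on something with over 40 N, if the wrist force passes 120 N, or if a joint passes its speed limit or range.

ROBOT

A 7-joint arm with a two-finger parallel gripper is mounted at the origin on a cart in front of the work surface, level with it; the furniture and walls round the work are solid. World frame = base frame: x ahead of the robot, y to its left, z up, the work surface at z = 0. Lengths are in m, angles in rad, forces in N, time in s.
With the tool pointing down it reaches from about 0.425 to 0.925 m from the base axis. Payload 6.8 kg.
Tool frame: the origin (TCP) lies at the very end of the fingers, on their centre line; the grasp point (between the pads) lies 19 mm behind it; x points along the fingers, y is the direction in which the jaws open and shut, and the axes are right-handed (so a half turn about x gives the same grasp; the last joint's range is limited). The gripper opens to 85 mm and grips with 20 to 120 N. Pads are 22 mm wide; open, the fingers measure 114 mm over their backs; the gripper's body (76 mm by 85 mm) begins 54 mm behind the grasp point. The pads swing forward as they close: fully open they stand 13 mm farther back than shut.
Start: joints at [1.205, 0.477, 0.022, 1.555, -0.011, 1.109, -0.083], TCP at [0.172, -0.653, 0.231] pointing down, gripper open.
Joint ranges: [-2.96, 2.96], [-0.34, 2.1], [-1.41, 1.46], [0.24, 2.44], [-1.37, 4.51], [0.17, 1.92], [-2.96, 2.96]. Speed limits (rad/s): [2.39, 2.39, 3.14, 3.14, 3.14, 3.14, 3.14].

INTERFACE

Orientations are given as a rotation vector (axis times angle).
In Python, from bench import get_obs, grab_frame, camera_info, hand_in gives the robot as it stands.
- The arm moves only by the tool apply_moves, never from a script. Its argument "series" is text: rows parted by semicolons, each of 7 numbers parted by spaces: the turn, a rotation vector about the tool's x, y, z in rad, then the shift along the tool's x, y, z in m, then the opening, from 0 (shut) to 1 (fully open). In form: wx wy wz tx ty tz hand; .... A call has 1 to 12 rows; each row is the pose to reach, as a shift and turn from the pose commanded when the call began, along the tool's axes at that moment; what a row does not reach only later rows make up. A row lasts 1/8 s, in which the tool goes at most 62.5 mm and 10.7 degrees, less where a joint would pass 70% of its speed; a pose out of reach is approached as far as the arm can. A call with a gripper value outside its range is refused whole. The fingers move at their own pace and stop on an object; "force" is the grip in N (left out, the last holds). Time passes only in rows, so rows that repeat a pose let the fingers close. It gives the time, the measured TCP pose, the force and the opening at its end, in the units of the state.
- get_obs(): the state, without advancing time (a new reading comes with each control period).
- grab_frame(name): name is "scene" or "top" or "wrist"; returns the picture (420x560x3 uint8, blue, green, red); there is no depth.
- camera_info(name): a dict with "fov_y" (degrees; the focal length in pixels is half the picture's height over the tangent of half this angle, whatever the lens; pixels are square), "cx", "cy" (the principal point, pixels), "rvec" (rotation vector, rad) and "tvec" (3), from world to camera coordinates, as OpenCV has them. Camera axes: x right, y down, z forward; pixel columns grow to the right and rows downward; lengths in m; the calibration is good to about 2 mm. The wrist camera is an equidistant fisheye: a pixel r from the principal point sees the ray r / f radians off the axis. A picture is of the moment at which its call begins: read the wrist's pose just before it. camera_info takes no time and is no camera call; for the wrist camera it gives the pose at the moment of the call.
- hand_in(): hands the job in, once; it reports no verdict.
The state is a dict: "clock": time; "joints": joint angles; "qvel": joint speeds; "tau": joint torques, N m; "tcp_pos": TCP position; "orientation": TCP orientation; "contact_force": force on the tool from outside, world axes, zero at the start; "moment": the same for the moment, N m; "grip_width": finger opening in m.
Only numpy, scipy, OpenCV 4.12 (cv2) and the standard library are available. Lean on these libraries where they do the work, as an engineer would, in place of code of your own. Each camera call takes 0.05 s, during which the arm holds its last target.

## Working session

There is one attempt and no reset: what is moved stays moved. The work goes in short steps, Python scripts to look and compute and a tool call to move; the robot and the scene stay as the last step left them, time stands still between calls to the robot, and variables do not carry over. Pictures are saved under pics/ and viewed, and the job is handed in when it is done.

Besides the shell and the picture viewer there is one more tool, called after "Call:" by a JSON object that holds its "op" and its "data", one argument or row to a line. apply_moves: Moves the arm, as the interface text tells. Its arguments: {"type":"object","properties":{"series":{"type":"string"},"force":{"type":"number"}},"required":["series"]}

```bash
ls; mkdir -p pics; python3 - <<'E'
from bench import *
import cv2
print(get_obs())
for n in ["scene","top","wrist"]:
    print(n,camera_info(n)); cv2.imwrite(f"pics/{n}0.png",grab_frame(n))
E
```

```text
pics
{'clock': 0.0, 'joints': array([ 1.20490934,  0.47780812,  0.0223309 ,  1.55644418, -0.01151496,
        1.10927395, -0.0831077 ]), 'qvel': array([ 2.43981358e-05,  4.78714846e-04, -8.64252264e-04,  2.09433660e-03,
       -2.48250425e-04,  6.66398705e-04,  3.11988916e-04]), 'tau': array([ 1.43109742e-05, -5.96446967e+01,  1.60806444e+00, -2.81193674e+01,
        1.25107021e-02,  9.48536064e-03, -1.00487844e-05]), 'tcp_pos': array([ 0.1719331 , -0.65213429,  0.23032322]), 'orientation': array([ 2.0843848 ,  0.27208732, -2.08511549]), 'contact_force': array([ 1.18078953,  0.26847164, -0.83941918]), 'moment': array([-0.0449823 , -0.03060299, -0.00656501]), 'grip_width': 0.08534367118289511}
scene {'fov_y': 50.74820520013513, 'cx': 277.15968083011376, 'cy': 206.97418492205657, 'rvec': array([ 1.0703694 , -2.2391271 ,  1.15289457]), 'tvec': array([0.18855567, 0.38604851, 1.01277761])}
top {'fov_y': 57.05898859460326, 'cx': 281.0902387712906, 'cy': 204.91662673521432, 'rvec': array([ 2.16599964, -2.12903534,  0.14552674]), 'tvec': array([-0.18163175,  0.52968183,  1.40467904])}
wrist {'fov_y': 65.70646984690485, 'cx': 275.26704746038774, 'cy': 205.7494714444384, 'rvec': array([-2.28863414,  1.76286412,  0.27307783]), 'tvec': array([-0.67398424, -0.03944863,  0.38066073])}
```

View pics/scene0.png

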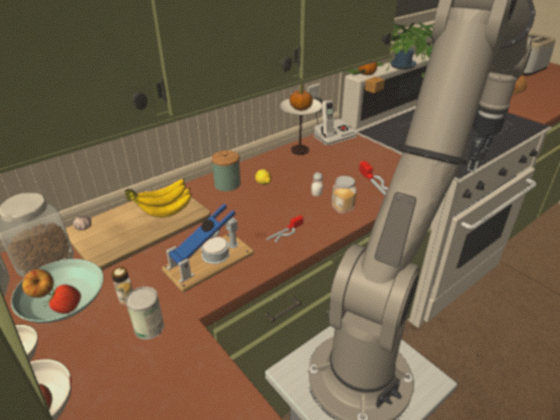

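View pics/top0.png

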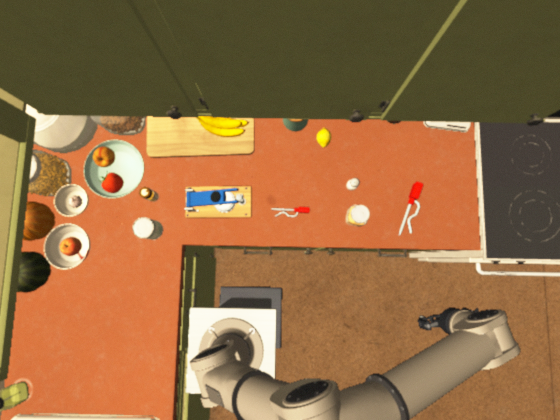

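View pics/wrist0.png

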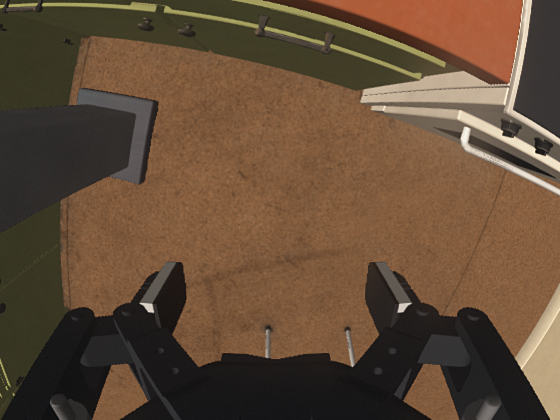

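```bash
cat > h.py <<'E'
import numpy as np, cv2
from scipy.spatial.transform import Rotation as R
from bench import *
def cam(n):
    c=camera_info(n); f=210/np.tan(np.radians(c['fov_y']/2))
    return f,c['cx'],c['cy'],R.from_rotvec(c['rvec']).as_matrix(),np.array(c['tvec'])
def bp(n,u,v,z,c=None):
    f,cx,cy,M,t=c or cam(n)
    d=np.array([(u-cx)/f,(v-cy)/f,1.])
    if n=='wrist':
        p=np.array([(u-cx)/f,(v-cy)/f]); r=np.hypot(*p); d=np.array([*(p/max(r,1e-9)*np.sin(r)),np.cos(r)])
    d=M.T@d; o=-M.T@t
    return o+d*(z-o[2])/d[2]
def proj(n,P,c=None):
    f,cx,cy,M,t=c or cam(n)
    q=np.atleast_2d(P)@M.T+t
    if n=='wrist':
        rr=np.hypot(q[:,0],q[:,1]); th=np.arctan2(rr,q[:,2]); k=f*th/np.maximum(rr,1e-9)
        return np.c_[cx+k*q[:,0],cy+k*q[:,1]]
    return np.c_[cx+f*q[:,0]/q[:,2],cy+f*q[:,1]/q[:,2]]
def crop(n,src,x0,y0,x1,y1,k,out):
    im=cv2.imread(src)[y0:y1,x0:x1]; cv2.imwrite(out,cv2.resize(im,None,fx=k,fy=k,interpolation=cv2.INTER_CUBIC))
E
python3 - <<'E'
from h import *
crop('','pics/top0.png',180,170,320,250,5.7,'pics/c1.png')
crop('','pics/top0.png',340,170,440,245,6,'pics/c2.png')
crop('','pics/scene0.png',155,195,315,295,5,'pics/c3.png')
E
```

```text
(no output)
```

View pics/c1.png

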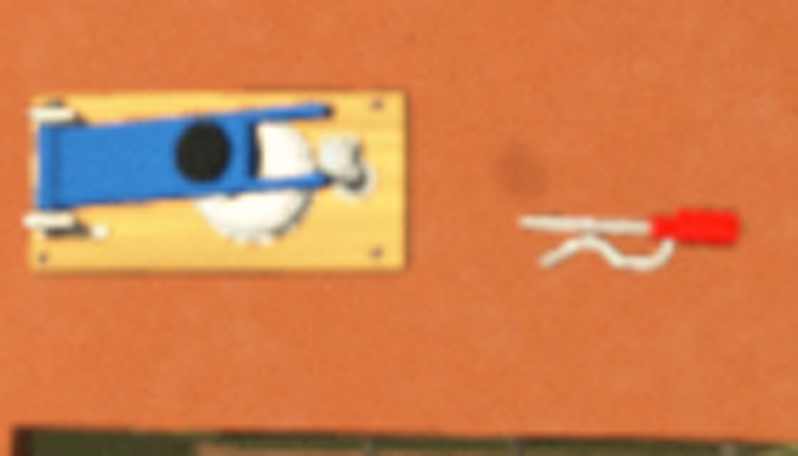

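View pics/c2.png

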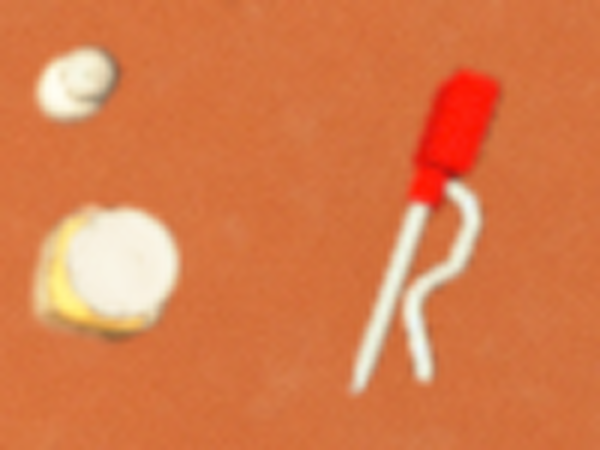

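View pics/c3.png

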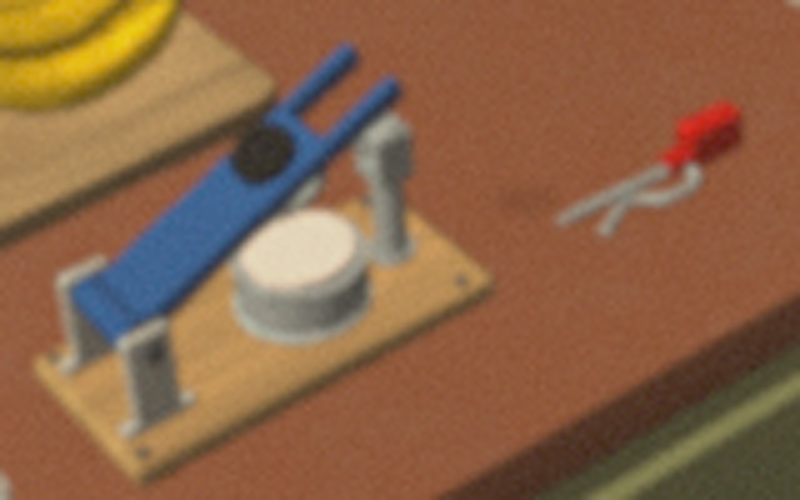

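```bash
python3 - <<'E'
from h import *
np.set_printoptions(precision=4,suppress=True)
def q(nm,x,y,z,x0=180,y0=170,k=5.7): 
    p=bp('top',x0+(x+.5)/k-.5,y0+(y+.5)/k-.5,z); print(nm,p); return p
a=q('tip',520,221,.004); b=q('gripend top',740,228,.032); b2=q('gripstart',680,228,.032)
print(np.linalg.norm((b-a)[:2]))
q('tip2',357,390,.004,340,170,6);q('end2',483,73,.032,340,170,6)
c=[q('base',*p,.022) for p in [(32,94),(406,94),(408,270),(30,270)]]
print([np.linalg.norm(c[i]-c[i-1]) for i in range(4)])
ctr=np.mean(c,0); d=(c[0]+c[3]-c[1]-c[2]); print('ctr',ctr,'yaw',np.arctan2(d[1],d[0]))
q('pinhead',341,156,.123)
E
```

```text
tip [ 0.5234 -0.1334  0.004 ]
gripend top [ 0.5176 -0.2786  0.032 ]
gripstart [ 0.5169 -0.2393  0.032 ]
0.14529875290448546
tip2 [ 0.4319 -0.6194  0.004 ]
end2 [ 0.6305 -0.6951  0.032 ]
base [0.6008 0.193  0.022 ]
base [ 0.605  -0.0562  0.022 ]
base [ 0.4872 -0.0609  0.022 ]
base [0.483  0.1882 0.022 ]
[np.float64(0.11792879066342442), np.float64(0.24924392602197773), np.float64(0.11787360717704999), np.float64(0.24910070485248656)]
ctr [0.544 0.066 0.022] yaw 1.5878056483350642
pinhead [ 0.5464 -0.0259  0.123 ]
```

```bash
cat >> h.py <<'E'
np.set_printoptions(precision=4,suppress=True)
def rel(pos,Rt=None):
    """move to world pos/orientation in tool axes now"""
    o=get_obs(); Rc=R.from_rotvec(o['orientation'])
    s=Rc.inv().apply(np.array(pos)-o['tcp_pos']); w=np.zeros(3) if Rt is None else (Rc.inv()*Rt).as_rotvec()
    print('t',o['clock'],'tcp',o['tcp_pos'],'F',o['contact_force'],'w',o['grip_width']); print('turn',w,'shift',s); return w,s
def tool(ydir,xdir=(0,0,-1)):
    x=np.array(xdir,float); x/=np.linalg.norm(x); y=np.array(ydir,float); y-=x*(y@x); y/=np.linalg.norm(y)
    return R.from_matrix(np.c_[x,y,np.cross(x,y)])
E
python3 - <<'E'
from h import *
o=get_obs(); print(R.from_rotvec(o['orientation']).as_matrix())
rel([0.545,0.05,0.25],tool((1,0,0))); rel([0.545,0.05,0.25],tool((-1,0,0)))
E
```

```text
[[-0.0004  0.255  -0.9669]
 [ 0.0013 -0.9669 -0.255 ]
 [-1.     -0.0014  0.0001]]
t 0.15 tcp [ 0.172  -0.6523  0.2306] F [-0.7283 -0.0035 -1.574 ] w 0.08570824559279044
turn [-1.313  -0.0009  0.0013] shift [-0.0187 -0.584  -0.5398]
t 0.15 tcp [ 0.172  -0.6523  0.2306] F [-0.7283 -0.0035 -1.574 ] w 0.08570824559279044
turn [1.8286 0.0014 0.0009] shift [-0.0187 -0.584  -0.5398]
```

```bash
python3 - <<'E'
from h import *
c=cam('wrist'); print('cam', -c[3].T@c[4], 'axis',c[3][2])
rel([0.47,-0.09,0.31],tool((1,0.017,0)))
E
```

```text
cam [ 0.2461 -0.633   0.3737] axis [-0.2906 -0.0749 -0.9539]
t 0.15 tcp [ 0.172  -0.6523  0.2306] F [-0.7283 -0.0035 -1.574 ] w 0.08570824559279044
turn [-1.33   -0.0009  0.0013] shift [-0.0788 -0.4678 -0.4315]
```

Call:
{"op": "apply_moves", "data": {
  "series": "-0.4 0 0 -0.05 -0.14 -0.13 1; -0.8 0 0 -0.05 -0.28 -0.26 0.3; -1.33 0 0 -0.05 -0.477 -0.49 0; -1.33 0 0 -0.05 -0.477 -0.49 0; -1.33 0 0 -0.05 -0.477 -0.49 0; -1.33 0 0 -0.05 -0.477 -0.49 0; -1.33 0 0 -0.05 -0.477 -0.49 0; -1.33 0 0 -0.05 -0.477 -0.49 0; -1.33 0 0 -0.05 -0.477 -0.49 0; -1.33 0 0 -0.05 -0.477 -0.49 0; -1.33 0 0 -0.05 -0.477 -0.49 0; -1.33 0 0 -0.05 -0.477 -0.49 0"
}}

```text
clock: 1.65
tcp_pos: [0.5261, -0.0607, 0.2817]
orientation: [1.193, 1.222, -1.187]
contact_force: [0.2, -0.2, 0.0]
grip_width: -0.0001
```

```bash
python3 - <<'E'
from h import *
rel([0.53,-0.1,0.28],tool((1,0.017,0)))
o=get_obs();print(o['joints'],o['qvel'])
c=cam('wrist');np.save('w1.npy',np.array([*c[:3],*c[3].ravel(),*c[4]]))
cv2.imwrite('pics/w1.png',grab_frame('wrist'))
E
```

```text
t 1.65 tcp [ 0.5261 -0.0607  0.2817] F [ 0.1871 -0.1587  0.0051] w -5.144958203325639e-05
turn [ 0.0091 -0.0028 -0.0016] shift [0.0016 0.0029 0.0394]
[ 0.5032  0.2425 -0.5924  1.81    0.1456  1.1315 -0.1115] [ 0.0585 -0.017   0.0844  0.0391  0.0182  0.0124  0.0482]
```

View pics/w1.png

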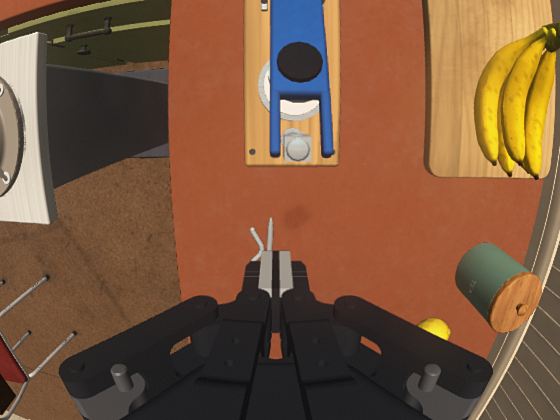

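```bash
python3 - <<'E'
from h import *
crop('','pics/w1.png',230,30,360,180,4,'pics/c4.png')
E
```

```text
(no output)
```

View pics/c4.png

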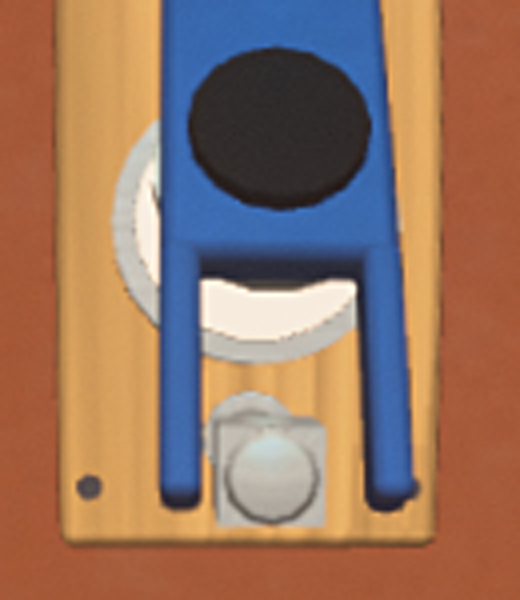

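```bash
cat >> h.py <<'E'
def loadc(f):
    a=np.load(f); return a[0],a[1],a[2],a[3:12].reshape(3,3),a[12:]
E
python3 - <<'E'
from h import *
c=loadc('w1.npy')
def q(nm,x,y,z): 
    p=bp('wrist',230+(x+.5)/4-.5,30+(y+.5)/4-.5,z,c); print(nm,p); return p
a=q('b',63,542,.022);b=q('b',435,542,.022)
print(np.linalg.norm(a-b),'mid',(a+b)/2,'yaw',np.arctan2((b-a)[1],(b-a)[0]))
h=[q('h',*p,.117) for p in [(217,525),(325,525),(325,418),(217,418)]]
print('head ctr',np.mean(h,0),[np.linalg.norm(h[i]-h[i-1]) for i in range(4)])
q('cap',271,478,.123)
for z in (.13,.14,.15,.16): q('pad%f'%z,280,127,z)
E
```

```text
b [ 0.4885 -0.0571  0.022 ]
b [ 0.6063 -0.0535  0.022 ]
0.11786252535494576 mid [ 0.5474 -0.0553  0.022 ] yaw 0.030355858502019745
h [ 0.5338 -0.035   0.117 ]
h [ 0.5598 -0.0342  0.117 ]
h [ 0.5586 -0.0084  0.117 ]
h [ 0.533  -0.0093  0.117 ]
head ctr [ 0.5463 -0.0217  0.117 ] [np.float64(0.025741575620163302), np.float64(0.025971814071894604), np.float64(0.025838939068450806), np.float64(0.025584909068071007)]
cap [ 0.5459 -0.0225  0.123 ]
pad0.130000 [0.5448 0.0587 0.13  ]
pad0.140000 [0.544  0.0572 0.14  ]
pad0.150000 [0.5433 0.0557 0.15  ]
pad0.160000 [0.5426 0.0543 0.16  ]
```

```bash
python3 - <<'E'
from h import *
rel([0.544,0.057,0.165],tool((1,0.022,0)))
E
```

```text
t 1.7 tcp [ 0.5249 -0.0641  0.2811] F [ 0.0323 -0.1372  0.4324] w 7.443486858534842e-05
turn [-0.     -0.0009  0.0001] shift [ 0.1163  0.0218 -0.1205]
```

Call:
{"op": "apply_moves", "data": {
  "series": "0 0 0 0.02 0.02 -0.06 0; 0 0 0 0.06 0.022 -0.12 0; 0 0 0 0.11 0.022 -0.12 0; 0 0 0 0.11 0.022 -0.12 0; 0 0 0 0.11 0.022 -0.12 0; 0 0 0 0.11 0.022 -0.12 0"
}}

```text
clock: 2.45
tcp_pos: [0.5458, 0.0524, 0.1735]
orientation: [1.2, 1.213, -1.196]
contact_force: [0.4, -0.3, -0.7]
grip_width: 0.0
```

```bash
python3 - <<'E'
from h import *
rel([0.544,0.044,0.094],tool((1,0.022,0)))
cv2.imwrite('pics/w2.png',grab_frame('wrist'))
E
```

```text
t 2.45 tcp [0.5458 0.0524 0.1735] F [ 0.3505 -0.313  -0.7327] w 3.9273788546759704e-05
turn [-0.0077  0.0005 -0.0037] shift [ 0.0795 -0.0022  0.0083]
```

View pics/w2.png

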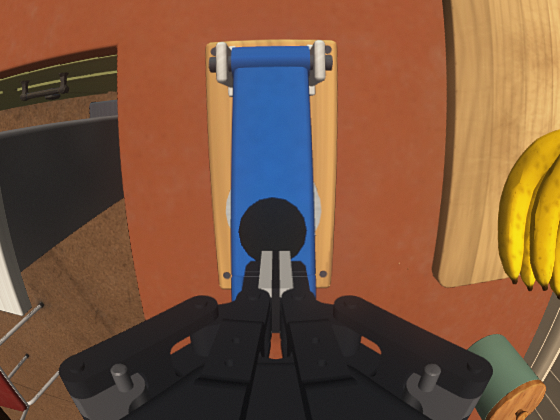

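Call:
{"op": "apply_moves", "data": {
  "series": "0 0 0 0.02 -0.002 0 0; 0 0 0 0.04 -0.002 0.003 0; 0 0 0 0.055 -0.002 0.005 0; 0 0 0 0.068 -0.002 0.007 0; 0 0 0 0.075 -0.002 0.008 0; 0 0 0 0.078 -0.002 0.008 0; 0 0 0 0.08 -0.002 0.008 0; 0 0 0 0.08 -0.002 0.008 0"
}}

```text
clock: 3.5
tcp_pos: [0.5427, 0.0454, 0.0939]
orientation: [1.196, 1.215, -1.198]
contact_force: [-8.3, -3.8, 26.3]
grip_width: -0.0001
```

```bash
python3 - <<'E'
from h import *
rel([0.544,0.044,0.094],tool((1,0.022,0)))
E
```

```text
t 3.5 tcp [0.5427 0.0454 0.0939] F [-8.2703 -3.7749 26.2988] w -8.052912146097348e-05
turn [-0.0055  0.0023 -0.0006] shift [-0.0001  0.0013  0.0014]
```

Call:
{"op": "apply_moves", "data": {
  "series": "0 0 0 -0.05 0 0 0; 0 0 0 -0.11 0 0.03 0.2; 0 0 0 -0.13 -0.01 0.09 0.4; 0 0 0 -0.13 -0.02 0.15 0.6; 0 0 0 -0.13 -0.02 0.21 0.6; 0 0 0 -0.13 -0.02 0.27 0.6; 0 0 0 -0.13 -0.02 0.33 0.6; 0 0 0 -0.13 -0.02 0.365 0.6; 0 0 0 -0.13 -0.02 0.365 0.6; 0 0 0 -0.13 -0.02 0.365 0.6"
}}

```text
clock: 4.75
tcp_pos: [0.5289, -0.3177, 0.221]
orientation: [1.197, 1.219, -1.195]
contact_force: [0.4, 1.3, 0.2]
grip_width: 0.051
```

```bash
python3 - <<'E'
from h import *
o=get_obs();print(o['tcp_pos'],o['qvel'])
c=cam('wrist');np.save('w3.npy',np.array([*c[:3],*c[3].ravel(),*c[4]]))
cv2.imwrite('pics/w3.png',grab_frame('wrist'))
cv2.imwrite('pics/top3.png',grab_frame('top'))
crop('','pics/top3.png',170,160,330,250,5,'pics/c5.png')
E
```

```text
[ 0.5289 -0.3177  0.221 ] [-0.0136 -0.0089 -0.0135  0.0069  0.0022  0.0002  0.0004]
```

View pics/w3.png

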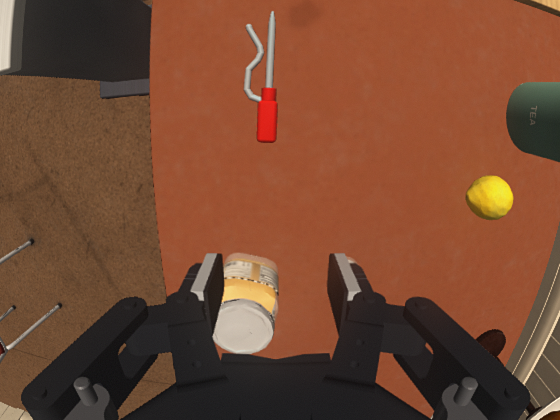

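View pics/c5.png

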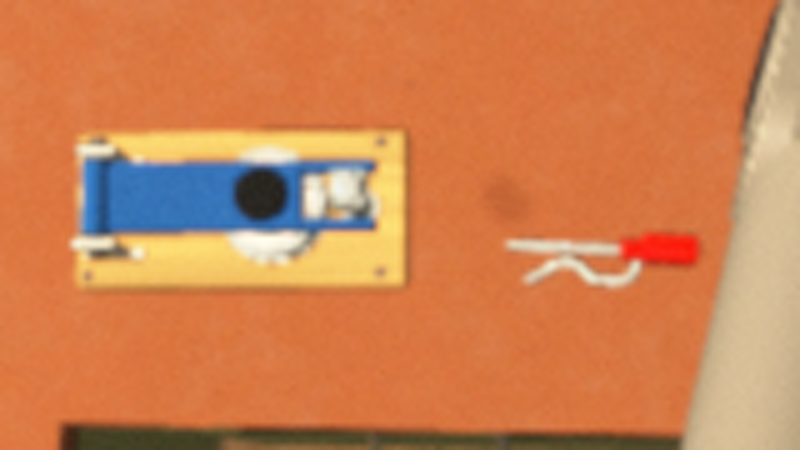

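```bash
python3 - <<'E'
from h import *
crop('','pics/w3.png',220,0,320,150,4,'pics/c6.png')
E
```

```text
(no output)
```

View pics/c6.png

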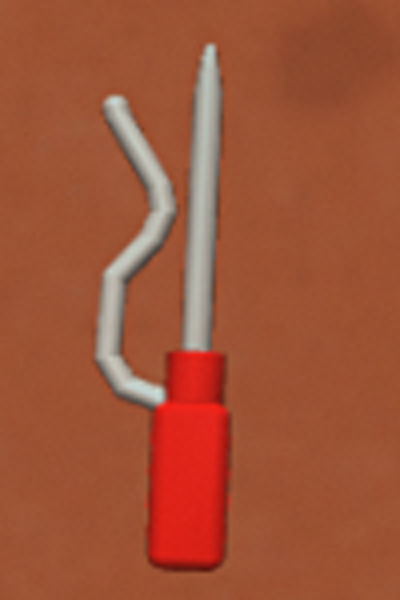

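```bash
python3 - <<'E'
from h import *
c=loadc('w3.npy')
print('cam',-c[3].T@c[4])
def q(nm,x,y,z): 
    p=bp('wrist',220+(x+.5)/4-.5,(y+.5)/4-.5,z,c); print(nm,p); return p
a=q('tip',210,45,.004);b=q('collar',197,350,.004); d=(a-b)[:2];print(np.linalg.norm(d),np.arctan2(d[1],d[0]))
g=[q('g',*p,.032) for p in [(151,404),(227,404),(222,565),(150,565)]]; print(np.mean(g,0))
u=d/np.linalg.norm(d); o=a[:2]-.124*u; print('origin from tip',o)
# refined: model reprojection
ps=np.arctan2(*d[::-1])
def P(x,y,z,o=o,ps=ps): return [o[0]+x*np.cos(ps)-y*np.sin(ps),o[1]+x*np.sin(ps)+y*np.cos(ps),z]
pts=[P(.124,0,.004),P(.036,0,.004),P(-.022,.01,.032),P(-.022,-.01,.032),P(.022,.01,.032),P(.022,-.01,.032),P(-.022,0,.032)]
uv=proj('wrist',pts,c); print((uv-[220,0]+.5)*4-.5)
E
```

```text
cam [ 0.5276 -0.2416  0.3643]
tip [ 0.5217 -0.1312  0.004 ]
collar [ 0.5198 -0.219   0.004 ]
0.08779331300938667 1.5492583521744288
g [ 0.5091 -0.2347  0.032 ]
g [ 0.5282 -0.2345  0.032 ]
g [ 0.5277 -0.2757  0.032 ]
g [ 0.5093 -0.276   0.032 ]
[ 0.5186 -0.2552  0.032 ]
origin from tip [ 0.519  -0.2552]
[[210.      45.    ]
 [196.9704 350.7426]
 [147.055  568.7751]
 [225.255  571.5982]
 [152.772  397.3375]
 [232.316  400.0723]
 [186.1289 570.1099]]
```

```bash
python3 - <<'E'
from h import *
rel([0.519,-0.255,0.003],tool((1,-0.0216,0)))
E
```

```text
t 4.85 tcp [ 0.5291 -0.3173  0.2213] F [-0.8128 -0.3895 -0.323 ] w 0.05081629006342051
turn [ 0.0415 -0.001  -0.0001] shift [ 0.2184 -0.0089 -0.0623]
```

Call:
{"op": "apply_moves", "data": {
  "series": "0.04 0 0 0.04 -0.009 -0.04 0.6; 0.04 0 0 0.1 -0.009 -0.062 0.6; 0.04 0 0 0.15 -0.009 -0.062 0.6; 0.04 0 0 0.17 -0.009 -0.062 0.6; 0.04 0 0 0.17 -0.009 -0.062 0.6; 0.04 0 0 0.17 -0.009 -0.062 0.6"
}}

```text
clock: 5.6
tcp_pos: [0.5201, -0.2583, 0.0533]
orientation: [1.227, 1.195, -1.225]
contact_force: [1.1, -0.7, -0.4]
grip_width: 0.0511
```

```bash
python3 - <<'E'
from h import *
rel([0.519,-0.255,0.003],tool((1,-0.0216,0)))
E
```

```text
t 5.6 tcp [ 0.5201 -0.2583  0.0533] F [ 1.0588 -0.659  -0.3589] w 0.05107374986859655
turn [-0.0018  0.0013 -0.0031] shift [ 0.0503 -0.0014 -0.0033]
```

Call:
{"op": "apply_moves", "data": {
  "series": "0 0 0 0.025 -0.001 -0.003 0.6; 0 0 0 0.045 -0.001 -0.003 0.6; 0 0 0 0.049 -0.001 -0.003 0.6; 0 0 0 0.049 -0.001 -0.003 0.5; 0 0 0 0.049 -0.001 -0.003 0; 0 0 0 0.049 -0.001 -0.003 0; 0 0 0 0.049 -0.001 -0.003 0; 0 0 0 0.049 -0.001 -0.003 0; 0 0 0 0.049 -0.001 -0.003 0",
  "force": 60
}}

```text
clock: 6.72
tcp_pos: [0.5184, -0.255, 0.0032]
orientation: [1.226, 1.197, -1.225]
contact_force: [-0.4, 0.5, 6.0]
grip_width: 0.019
```

```bash
python3 - <<'E'
from h import *
rel([0.519,-0.255,0.103],tool((1,0.022,0)))
cv2.imwrite('pics/w4.png',grab_frame('wrist'))
E
```

```text
t 6.725 tcp [ 0.5184 -0.255   0.0032] F [-0.4194  0.5235  5.993 ] w 0.019000881409629373
turn [-0.0451  0.0007 -0.0015] shift [-0.0998  0.0007  0.0001]
```

View pics/w4.png

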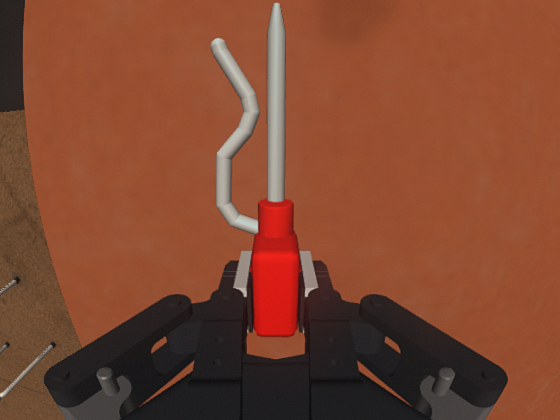

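Call:
{"op": "apply_moves", "data": {
  "series": "0 0 0 -0.03 0 0 0; 0 0 0 -0.07 0.005 0 0; -0.02 0 0 -0.096 0.015 -0.01 0; -0.04 0 0 -0.096 0.025 -0.03 0; -0.045 0 0 -0.096 0.032 -0.05 0; -0.045 0 0 -0.096 0.032 -0.055 0; -0.045 0 0 -0.096 0.032 -0.055 0; -0.045 0 0 -0.096 0.032 -0.055 0"
}}

```text
clock: 7.78
tcp_pos: [0.5502, -0.2013, 0.0977]
orientation: [1.193, 1.22, -1.195]
contact_force: [-0.5, 0.2, -1.3]
grip_width: 0.0191
```

```bash
python3 - <<'E'
from h import *
rel([0.550,-0.2,0.0992],tool((1,0.022,0)))
print(get_obs()['qvel'])
c=cam('wrist');np.save('w5.npy',np.array([*c[:3],*c[3].ravel(),*c[4]]))
cv2.imwrite('pics/w5.png',grab_frame('wrist'))
cv2.imwrite('pics/s5.png',grab_frame('scene'))
crop('','pics/s5.png',155,175,315,295,5,'pics/c7.png')
crop('','pics/w5.png',210,40,340,200,4,'pics/c8.png')
E
```

```text
t 7.775 tcp [ 0.5502 -0.2013  0.0977] F [-0.5301  0.1811 -1.3386] w 0.019077092316753155
turn [-0.0011  0.0003  0.0013] shift [-0.0015 -0.0002 -0.0013]
[ 0.0065 -0.0051 -0.0021 -0.0036 -0.0012 -0.0011  0.0005]
```

View pics/w5.png

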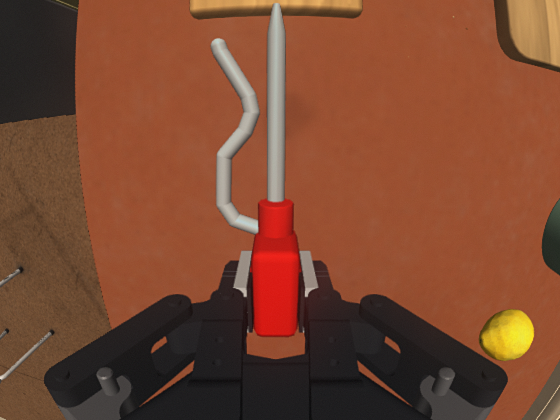

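View pics/c7.png

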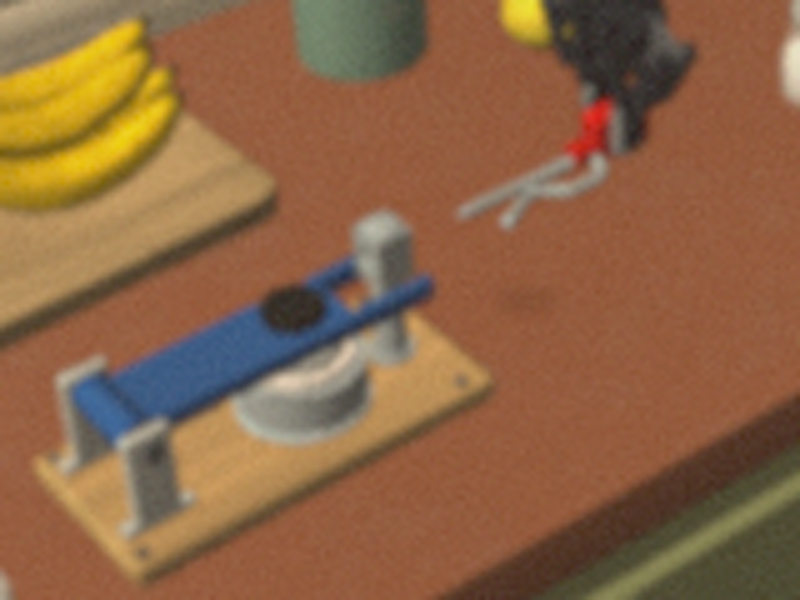

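View pics/c8.png

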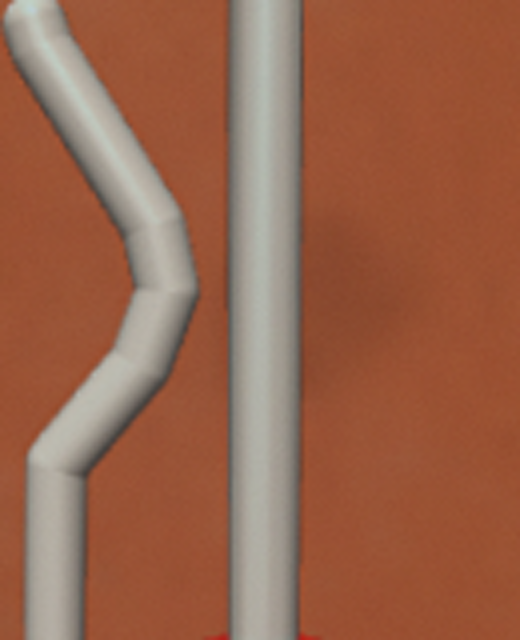

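```bash
python3 - <<'E'
from h import *
o=get_obs();Rt=R.from_rotvec(o['orientation'])
# clip origin offset: clip frame x = -tool z
tcp=o['tcp_pos']; M=Rt.as_matrix(); cx=-M[:,2]; print(tcp,cx)
tip=tcp+cx*.124-M[:,0]*.0008
for dz in (-.004,0,.004):
    print(dz,(proj('scene',tip+[0,0,dz])-[155,175]+.5)*5-.5,proj('wrist',tip+[0,0,dz],loadc('w5.npy')))
hole=np.array([.5463,-.0345,.1]); print('hole',(proj('scene',hole)-[155,175]+.5)*5-.5)
# head top corners check
for d in [(-.012,-.013,.117),(-.012,.013,.117),(.012,.013,.117),(-.012,.013,.083)]:
    xd=np.array([-.022,1,0]); yd=np.array([-1,-.022,0]); p=np.array([.546,-.0225,0])+xd*d[0]+yd*d[1]+[0,0,d[2]]
    print(d,(proj('scene',p)-[155,175]+.5)*5-.5)
crop('','pics/s5.png',215,205,275,250,13,'pics/c9.png')
E
```

```text
[ 0.5504 -0.2013  0.098 ] [-0.0206  0.9998 -0.0003]
-0.004 [[457.7103 219.2636]] [[275.8637   4.8091]]
0 [[457.4026 213.991 ]] [[275.8584   2.1266]]
0.004 [[457.0938 208.7002]] [[275.8528  -0.6952]]
hole [[400.2792 240.6608]]
(-0.012, -0.013, 0.117) [[385.8509 207.9276]]
(-0.012, 0.013, 0.117) [[411.3912 227.9416]]
(0.012, 0.013, 0.117) [[377.8894 244.044 ]]
(-0.012, 0.013, 0.083) [[414.7388 273.3678]]
```

View pics/c9.png

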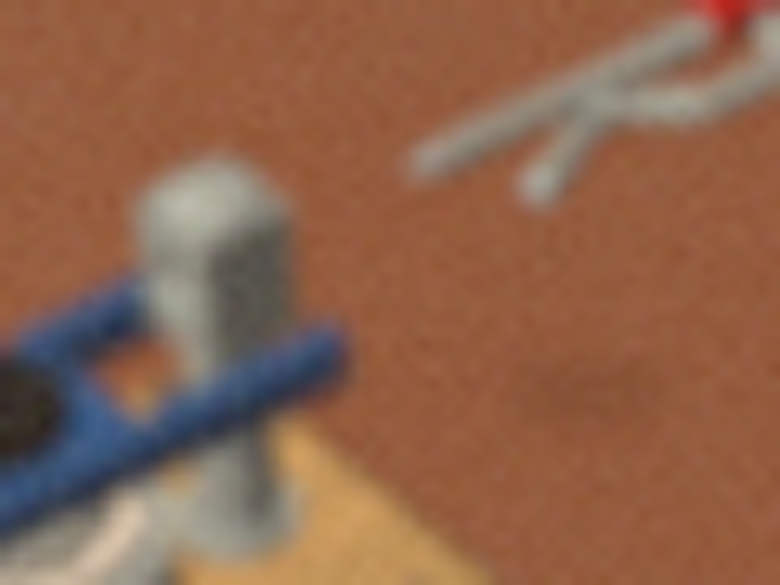

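Call:
{"op": "apply_moves", "data": {
  "series": "0 0 0 -0.002 0 -0.02 0; 0 0 0 -0.002 0 -0.036 0; 0 0 0 -0.002 0 -0.045 0; 0 0 0 -0.002 0 -0.05 0; 0 0 0 -0.002 0 -0.055 0; 0 0 0 -0.002 0 -0.055 0"
}}

```text
clock: 8.62
tcp_pos: [0.5497, -0.1453, 0.1003]
orientation: [1.193, 1.22, -1.193]
contact_force: [-0.4, 0.6, -0.6]
grip_width: 0.0193
```

```bash
python3 - <<'E'
from h import *
rel([0.5471,-0.0705,0.0997],tool((1,0.022,0)))
cv2.imwrite('pics/w6.png',grab_frame('wrist'))
cv2.imwrite('pics/s6.png',grab_frame('scene'))
crop('','pics/s6.png',205,195,285,255,10,'pics/c10.png')
E
```

```text
t 8.625 tcp [ 0.5497 -0.1453  0.1003] F [-0.41    0.5865 -0.558 ] w 0.019300666585124308
turn [0.0001 0.     0.    ] shift [ 0.0006 -0.0009 -0.0748]
```

View pics/w6.png

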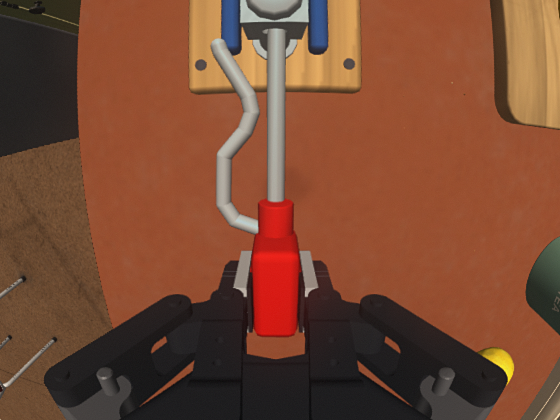

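View pics/c10.png

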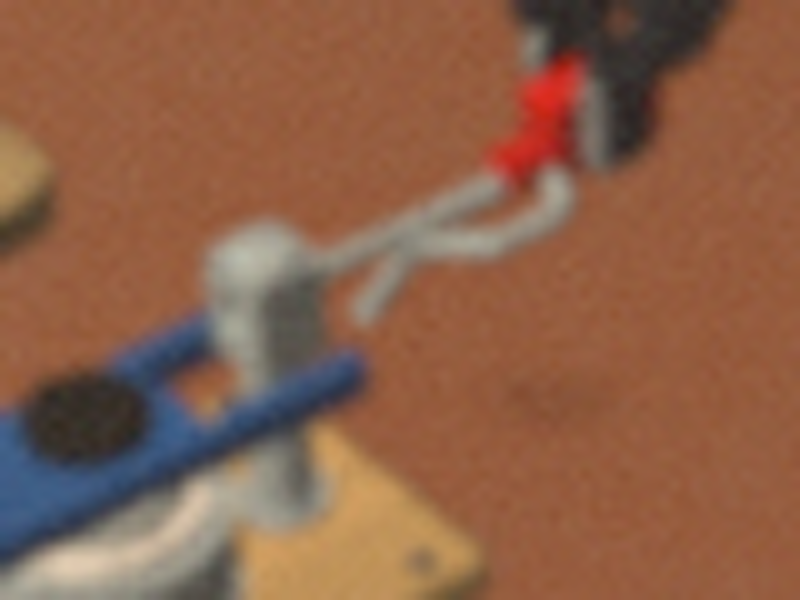

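Call:
{"op": "apply_moves", "data": {
  "series": "0 0 0 0 -0.001 -0.01 0; 0 0 0 0 -0.001 -0.02 0; 0 0 0 0 -0.001 -0.03 0; 0 0 0 0 -0.001 -0.038 0; 0 0 0 0 -0.001 -0.045 0; 0 0 0 0 -0.001 -0.052 0; 0 0 0 0 -0.001 -0.06 0; 0 0 0 0 -0.001 -0.066 0; 0 0 0 0 -0.001 -0.07 0; 0 0 0 0 -0.001 -0.07 0",
  "force": 90
}}

```text
clock: 9.98
tcp_pos: [0.5481, -0.0735, 0.1006]
orientation: [1.195, 1.22, -1.19]
contact_force: [-1.8, 4.3, -1.4]
grip_width: 0.0186
```

```bash
python3 - <<'E'
from h import *
rel([0.5471,-0.0705,0.0997],tool((1,0.022,0)))
cv2.imwrite('pics/w7.png',grab_frame('wrist'))
E
```

```text
t 9.975 tcp [ 0.5481 -0.0735  0.1006] F [-1.7603  4.2701 -1.3773] w 0.01859789567332133
turn [ 0.001  -0.0021 -0.002 ] shift [ 0.0009 -0.0009 -0.003 ]
```

View pics/w7.png

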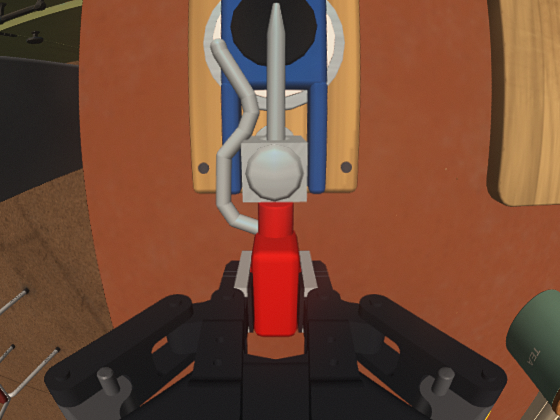

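Call:
{"op": "apply_moves", "data": {
  "series": "0 0 0 0 -0.001 -0.003 0; 0 0 0 0 -0.001 -0.004 0; 0 0 0 0 -0.001 -0.005 0; 0 0 0 0 -0.001 -0.005 0"
}}

```text
clock: 10.52
tcp_pos: [0.5463, -0.0707, 0.1004]
orientation: [1.193, 1.219, -1.193]
contact_force: [-0.5, 0.4, -0.6]
grip_width: 0.019
```

```bash
python3 - <<'E'
from h import *
rel([0.5471,-0.0705,0.0997],tool((1,0.022,0)))
c=cam('wrist');np.save('w8.npy',np.array([*c[:3],*c[3].ravel(),*c[4]]))
cv2.imwrite('pics/w8.png',grab_frame('wrist'))
crop('','pics/w8.png',200,90,330,230,4.2,'pics/c11.png')
E
```

```text
t 10.525 tcp [ 0.5463 -0.0707  0.1004] F [-0.4722  0.3736 -0.6268] w 0.01895192558153194
turn [-0.0004  0.0002 -0.0006] shift [ 0.0007  0.0008 -0.0002]
```

View pics/c11.png

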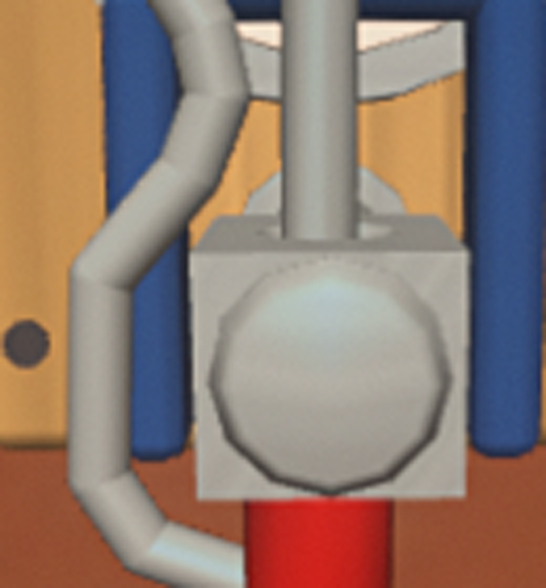

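Call:
{"op": "apply_moves", "data": {
  "series": "0 0 0 0 0 -0.002 0; 0 0 0 0 0 -0.003 0; 0 0 0 0 0 -0.003 0"
}}

```text
clock: 10.95
tcp_pos: [0.5461, -0.07, 0.1004]
orientation: [1.192, 1.216, -1.196]
contact_force: [0.5, -6.7, 0.3]
grip_width: 0.0187
```

Call:
{"op": "apply_moves", "data": {
  "series": "0 0 0 0 0 0.002 0; 0 0 0 0 0 0.002 0.5; 0 0 0 0 0 0.002 0.5; 0 0 0 0 0 0.002 0.5; 0 0 0 0 0 0.002 0.5; 0 0 0 -0.02 0 0.002 0.5; 0 0 0 -0.05 0 0.005 0.5; 0 0 0 -0.1 0 0.03 0.5; 0 0 0 -0.13 0 0.05 0.5; 0 0 0 -0.13 0 0.05 0.5; 0 0 0 -0.13 0 0.05 0.5"
}}

```text
clock: 12.32
tcp_pos: [0.5465, -0.1169, 0.2295]
orientation: [1.192, 1.221, -1.193]
contact_force: [0.3, 0.9, 0.5]
grip_width: 0.043
```

```bash
python3 - <<'E'
from h import *
o=get_obs();print(o['tcp_pos'],o['contact_force'],o['grip_width'])
c=cam('wrist');np.save('w9.npy',np.array([*c[:3],*c[3].ravel(),*c[4]]))
cv2.imwrite('pics/w9.png',grab_frame('wrist'))
cv2.imwrite('pics/s9.png',grab_frame('scene'));cv2.imwrite('pics/t9.png',grab_frame('top'))
crop('','pics/s9.png',155,175,315,295,5,'pics/c12.png')
crop('','pics/w9.png',210,0,340,170,3.5,'pics/c13.png')
E
```

```text
[ 0.5465 -0.1169  0.2295] [0.3137 0.8724 0.5281] 0.043034639627483794
```

View pics/w9.png

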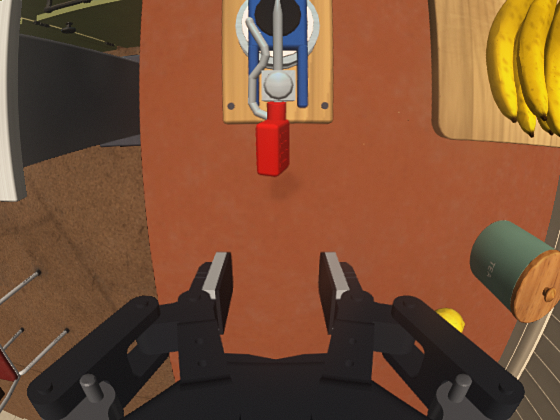

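View pics/c12.png

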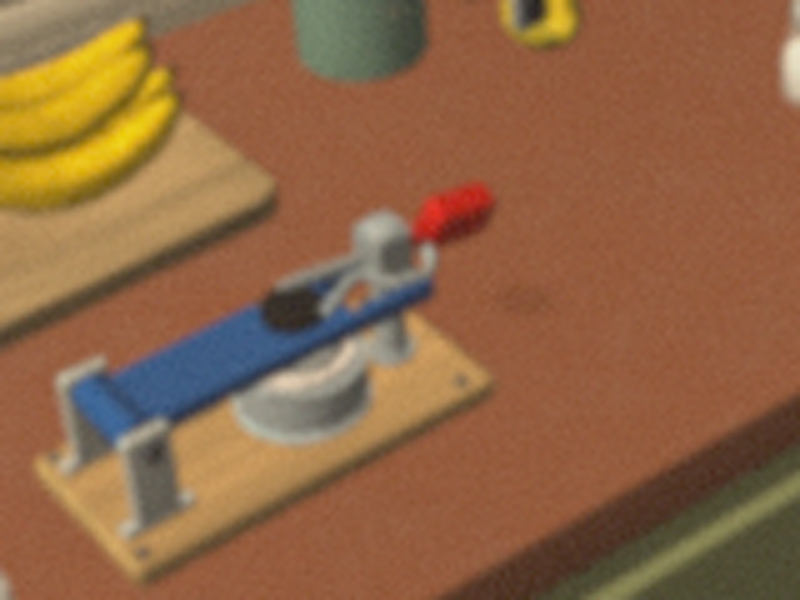

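View pics/c13.png

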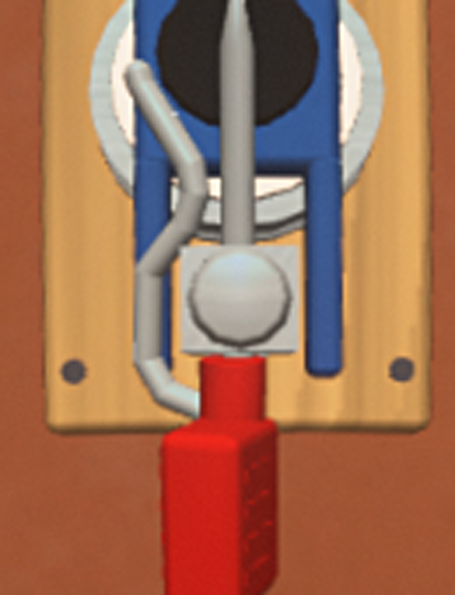

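View pics/t9.png

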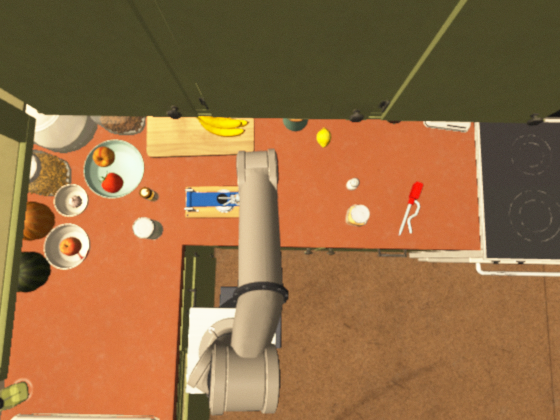

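```bash
python3 - <<'E'
from h import *
c=loadc('w9.npy')
def q(nm,x,y,z): 
    p=bp('wrist',210+(x+.5)/3.5-.5,(y+.5)/3.5-.5,z,c); print(nm,p)
q('head L',182,352,.117);q('head R',297,352,.117);q('collar top',235,357,.108);q('collar axis',235,357,.1);q('tip',238,0,.1)
crop('','pics/w9.png',245,80,305,125,13,'pics/c14.png')
E
```

```text
head L [ 0.5339 -0.0352  0.117 ]
head R [ 0.5593 -0.0346  0.117 ]
collar top [ 0.5456 -0.036   0.108 ]
collar axis [ 0.5457 -0.0358  0.1   ]
tip [0.5444 0.0531 0.1   ]
```

View pics/c14.png

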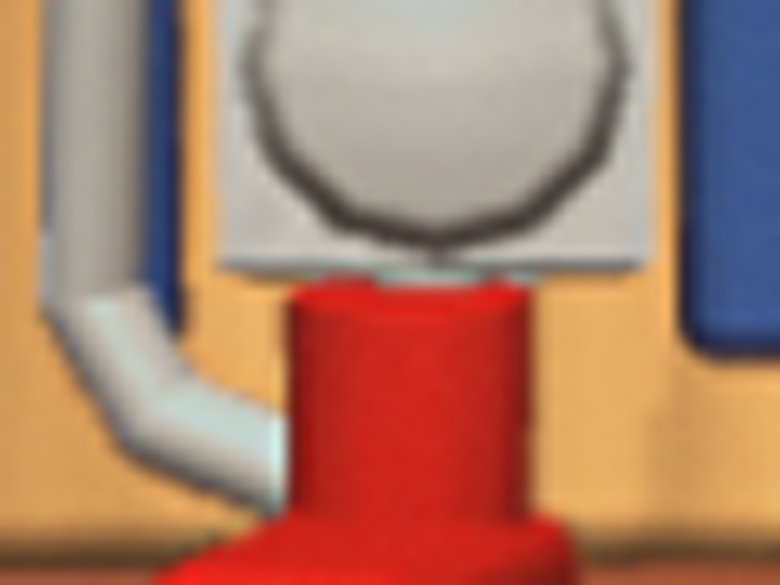

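Call:
{"op": "apply_moves", "data": {
  "series": "0 0 0 0 0 0.02 0; 0 0 0 0.04 0 0.025 0; 0 0 0 0.08 0 0.025 0; 0 0 0 0.11 0 0.025 0; 0 0 0 0.126 0 0.025 0; 0 0 0 0.126 0 0.025 0; 0 0 0 0.126 0 0.015 0; 0 0 0 0.126 0 0.007 0; 0 0 0 0.126 0 0.001 0; 0 0 0 0.126 0 -0.004 0; 0 0 0 0.126 0 -0.004 0"
}}

```text
clock: 13.85
tcp_pos: [0.5471, -0.1129, 0.1045]
orientation: [1.192, 1.22, -1.192]
contact_force: [-0.2, 0.6, -0.3]
grip_width: 0.0004
```

```bash
python3 - <<'E'
from h import *
o=get_obs();print(o['tcp_pos'],o['contact_force'],o['grip_width'])
cv2.imwrite('pics/w10.png',grab_frame('wrist'))
E
```

```text
[ 0.5471 -0.1129  0.1045] [-0.203   0.6099 -0.3287] 0.0003899872264740018
```

View pics/w10.png

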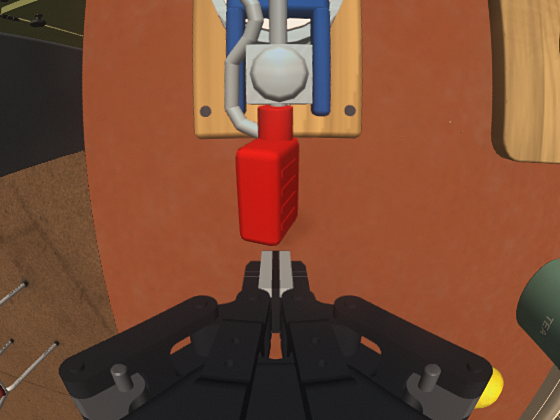

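Fingers stand about 8 mm behind the grip (its rear edge at row 242, pads at row 255). I push it home gently.

Call:
{"op": "apply_moves", "data": {
  "series": "0 0 0 0 -0.002 -0.006 0; 0 0 0 0 -0.002 -0.009 0; 0 0 0 0 -0.002 -0.011 0; 0 0 0 0 -0.002 -0.011 0"
}}

```text
clock: 14.4
tcp_pos: [0.5451, -0.1067, 0.1049]
orientation: [1.192, 1.214, -1.197]
contact_force: [-0.2, -9.8, 3.3]
grip_width: 0.0002
```

Call:
{"op": "apply_moves", "data": {
  "series": "0 0 0 0 0 0.01 0; 0 0 0 0 0 0.025 0; 0 0 0 -0.05 0 0.025 0; 0 0 0 -0.1 0 0.025 0; 0 0 0 -0.13 0 0.012 0; 0 0 0 -0.13 0 0.012 0; 0 0 0 -0.13 0 0.012 0"
}}

```text
clock: 15.28
tcp_pos: [0.5443, -0.1151, 0.2334]
orientation: [1.193, 1.22, -1.194]
contact_force: [0.4, -0.3, -0.3]
grip_width: -0.0006
```

```bash
python3 - <<'E'
from h import *
o=get_obs();print(o['tcp_pos'],o['contact_force'],o['grip_width'])
cv2.imwrite('pics/w11.png',grab_frame('wrist'))
crop('','pics/w11.png',225,0,325,180,3.3,'pics/c15.png')
crop('','pics/w11.png',245,80,305,125,13,'pics/c16.png')
E
```

```text
[ 0.5443 -0.1151  0.2334] [ 0.3542 -0.3351 -0.304 ] -0.0005818387003934521
```

View pics/c15.png

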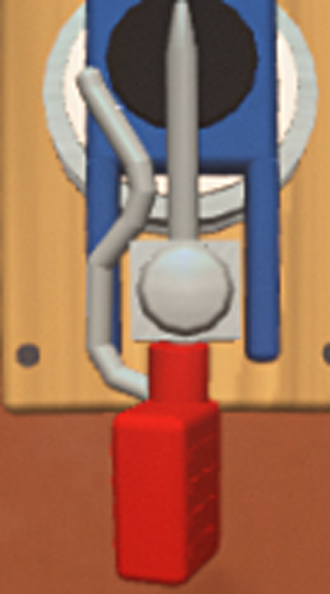

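View pics/c16.png

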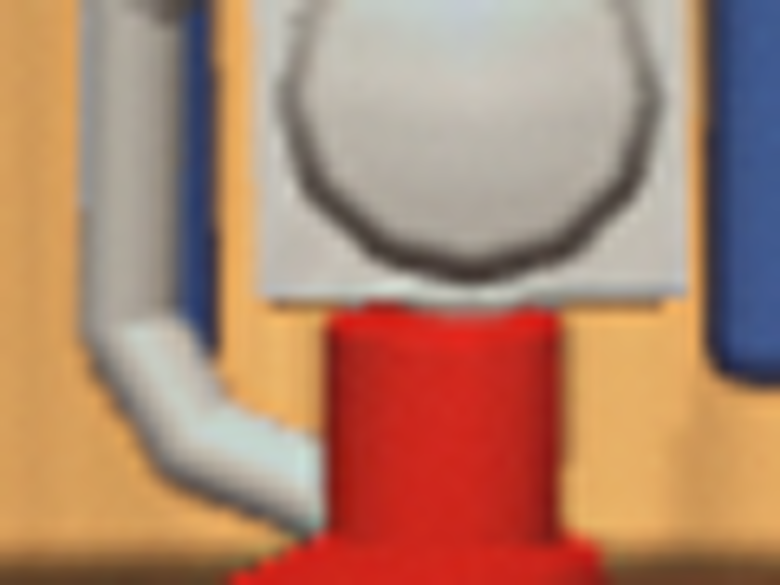

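```bash
python3 -c "
from bench import *
print(hand_in())"
```

```text
the job is handed in; nothing more can be done
None
```

The blue arm is down over the mould with the pin standing up through its fork, and the 146 mm clip is fully home in the pin. I handed in at about 15.3 s of the 54 s allowed. `hand_in` gives no verdict, so what follows is from my own checks.

- **Arm:** I pushed it down on the pad until it stopped at z = 93.9 mm with about 26 N. The expected height is 94 mm, and later pictures still show it level.
- **Clip:** I chose the smaller of the two red clips, which measured about 145 mm. I pushed its leg through the hole from the free end until the bow snapped over the pin head and the collar met it.
- **Seating:** After I let go, the picture showed a gap of about 1 mm at the collar. I pushed the grip home with the closed fingers (about 10 N), and the last close-up shows the collar at the face, under about 1 mm away, with the bow closed behind the head.
- **Roll:** The clip turned a little about its leg when released, because the hole is looser than the leg. It stays in place.
- **Bystanders:** In the last top view, before the final small push, the tin, the jars and the salt shaker stand where they were. I did not measure their positions.
- **Robot:** It touches nothing.

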